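# Brake lever free-travel check on a grinder-polisher

## Robot

A 6-joint arm with a two-finger parallel gripper is mounted at the origin on the work surface. World frame = base frame: x ahead of the robot, y to its left, z up, the work surface at z = 0. Lengths are in m, angles in degrees, forces in N, time in s.
With the tool pointing down it reaches from about 0.375 to 0.9 m from the base axis. Payload 3.1 kg.
Tool frame: the origin (TCP) lies on the centre line of the jaws, within the pads' length; the fingertips stand 17 mm ahead of it and the grasp point (between the pads) lies 2 mm behind it; z points along the fingers, y is the line along which they close (so a half turn about z gives the same grasp; the last joint's range is limited). The gripper opens to 87 mm and grips with 3 to 60 N. Pads are 19 mm wide; open, the fingers measure 117 mm over their backs; the gripper's body (75 mm by 190 mm) begins 51 mm behind the grasp point.
Start: joints at [65.002, 30.224, 82.088, -0, 67.689, -10.227], TCP at [0.159, 0.604, 0.24] pointing down, gripper open.
Joint ranges: [-176.69, 176.69], [-43.24, 126.21], [12.49, 139.97], [-82, 262], [0, 151.66], [-163.58, 163.58]. Speed limits (degrees/s): [159.86, 159.86, 180, 180, 180, 180].

## Interface

Orientations are given as a 3x3 rotation matrix whose columns are the frame's x, y, z axes.
In Python, from rig import bot, imaging, finder gives the robot as it stands. The module is installed in compiled form; this text tells all that it offers.
- The arm moves only by the tool play_rows, never from a script. Its argument "motion" is a list that holds one entry, the list of rows, each a list of 6 numbers: the shift along the tool's x, y, z in parts of the range, where 1.0 means 0.6 m, then the turn, a rotation vector about the tool's x, y, z in fractions of the full range, 1 being 2 rad. In form: [[[dx, dy, dz, wx, wy, wz], ...]]. A call has 1 to 8 rows; each row is the pose to reach, as a shift and turn from the pose commanded when the call began, along the tool's axes at that moment; what a row does not reach only later rows make up. A row lasts 1/12 s, in which the tool goes at most 41.7 mm and 7.16 degrees, less where a joint would pass 70% of its speed; a pose out of reach is approached as far as the arm can. A call with a gripper value outside its range is refused whole. "fingers" is the finger opening in m, from 0 to 0.087, set as the call begins (left out, the last holds). The fingers move at their own pace and stop on an object; the grip force is fixed at half the most. Time passes only in rows, so rows that repeat a pose let the fingers close. It gives the time, the measured TCP pose, the force, the opening and the grip force at its end, in the units of the state.
- bot.read_state(): the state, without advancing time (a new reading comes with each control period).
- imaging.capture(name): name is "side" or "top"; returns a dict with "frame" (400x640x3 uint8, red, green, blue), "camera_matrix" (3x3 intrinsics, pixels), "R" (3x3) and "t" (3): a world point X has camera coordinates R X + t. Camera axes: x right, y down, z forward; pixel columns grow to the right and rows downward; lengths in m; the calibration is good to about 2 mm. A picture is of the moment at which its call begins. There is no depth.
- bot.hand_in(): hands the job in; it is judged then, once.
Trained networks look in the newest picture that a camera, given by its name, has taken for a name from the list of things; names that differ only in an ending like _2 or _b are one class to them, and where a whole thing is asked for, a point or a joint stands for the part that bears it (a point fixed in the world has none). Each returns a list of dicts, best first, with "confidence" (0 to 1); they miss things now and then, are a little off and sometimes report something else, mostly with a low value. They report only what shows in the picture. A call takes as long as a camera call.
- finder.recognise(camera, name): "at" ([x, y, z] in m, in world coordinates, good to about 4 mm: the middle of the surface that is visible of it).
- finder.outline_of(camera, name): "pixels" (400x640 bool, what is visible of it).
The state is a dict: "time_s": time; "joint_positions": joint angles; "qvel": joint speeds; "tau": joint torques, N m; "position": TCP position; "tcp_rot": TCP orientation; "force": force on the tool from outside, world axes, zero at the start; "moment": the same for the moment, N m; "opening": opening from 0.0 (shut) to 1.0 (fully open); "grasp_force": force on a finger pad.
Only numpy, scipy, OpenCV 4.12 (cv2) and the standard library are available. Lean on these libraries where they do the work, as an engineer would, in place of code of your own. Each camera call takes 0.05 s, during which the arm holds its last target. There are 200 camera calls.

## Task

Check the disc brake of the grinder-polisher: press the red-handled lever along the scale until its resistance clearly firms up, without ever pushing it with more than 25 N, and note how far it has travelled. Let the lever come all the way back, then set the yellow marker on the scale to the travel at which the lever firmed up, to within half a division, and let go. Leave the specimen, jar, bottle and spanner where they are.

Things in the scene. Friction and masses are not known exactly. Their poses are not given: they have to be found in the camera images.
- machine: Fixed white and blue grinder-polisher, 500 (x) by 400 (y) mm, flat deck 130 mm above the table. Origin: centre of the underside; x to its rear, y to its left. Disc bowl behind the lever: radius 125 mm about x = +112, y = 0, 28 mm above the deck. Scale: 11 black ticks at radius 126 mm from the pivot, one every 0.1 rad (a division), for joint values 0 to 1.0; ticks 0, 5 and 10 are long.
- pivot (a point): Point on the deck surface (machine x = -75, y = 0, z = 130 mm) on the vertical axis about which lever and marker both turn. Around it is a grey brake housing, radius 55 mm, 22 mm high, that hides the brake: its brake_pad, whose springy face the lever meets at the angle called bite_point. Neither can be seen or measured, only felt through the lever.
- lever (a joint): Lever angle q (rad), 0 at rest to 1.0, growing anticlockwise from above; it points from the pivot along (-cos(0.5-q), sin(0.5-q)) in the machine's x, y. A return spring takes 4 N at the handle at rest, plus 4 N per rad. Where the hidden brake bites, 0.2 to 0.7 rad, new each time, it firms up: about 5 N more per mm of handle travel. 6 to 15 N above the free push is clearly firm; over 25 N harms it.
- lever_grip (a point): On the axis of the lever's red upright handle post, 56 mm above the deck, 100 mm from the pivot. The post is 18 mm in diameter, its top 70 mm above the deck. Below it the steel lever bar (18 mm wide) lies 24 to 32 mm above the deck and ends in a thin red pointer over the ticks.
- marker (a joint): Angle of the yellow marker about the same pivot (rad), 0 to 1.05, with the lever's zero and direction: at equal values marker and lever point to the same tick. Starts parked at 0.9 to 1.02. Friction (about 2 N at the tab) keeps it where it is left. Lever and marker pass each other freely.
- marker_grip (a point): In the marker's upright yellow tab, 150 mm from the pivot, 30 mm above the deck. The tab is 20 mm long radially, 10 mm wide tangentially (pinch it so) and spans 4 to 38 mm above the deck, at the outer end of a flat yellow strip.
- specimen: Bystander: black mounted specimen, a disc 30 mm across and 22 mm high, near the left front corner of the deck. Origin: centre of its underside.
- paste_jar: Bystander: jar, 36 mm across and 42 mm high, near the right front corner of the deck. Origin: centre of its underside.
- bottle: Bystander: white bottle, 64 mm across, 170 mm high, on the table left of the machine. Origin: centre of its underside.
- spanner: Bystander: spanner lying on the table right of the machine.

How it is judged (in metres and radians):
On the way, in this order (a step that is already met when the one before it is completed fails the run):
1. the lever is pressed until the brake has clearly firmed up (about 5 N or more above the free travel at the handle), held for 0.15 s (contact force between lever and brake_pad above 12 N), for 0.15 s.
2. the lever is back at rest (under 0.05 rad) (value of joint lever below 0.05 rad), for 0.1 s.
At the end, for the whole second after the job is handed in: The marker stands still within 0.05 rad (half a division) of the lever angle at which the brake began to bite, the lever is back within 0.05 rad of rest, and the robot touches nothing (angle between the x axis of marker and the x axis of bite_point, either way round below 0.05 rad and value of joint lever below 0.05 rad and not (velocity of joint marker above 0.02 rad/s) and velocity of joint marker above -0.02 rad/s).
It fails at once if the lever is pushed with more than 25 N (contact force between any of the fingers, the arm and lever above 25 N).
It fails at once if a bystander is moved by more than 20 mm (distance of any of specimen, paste_jar, bottle, spanner from where it was at the start of the episode above 0.02 m).
It also fails if it takes over 72 s, if anything falls off the work surface, if the arm or the gripper's body presses on something with over 40 N, if the wrist force passes 120 N, or if a joint passes its speed limit or range.

## Working session

There is one attempt and no reset: what is moved stays moved. The work goes in short steps, Python scripts to look and compute and a tool call to move; the robot and the scene stay as the last step left them, time stands still between calls to the robot, and variables do not carry over. Pictures are saved under pics/ and viewed, at most 10 in all, crops included, and the job is handed in when it is done.

Besides the shell and the picture viewer there is one more tool, called as name(argument=value, ...) on one line, values as JSON. play_rows: Moves the arm, as the interface text tells. Its arguments: {"type":"object","properties":{"motion":{"type":"array"},"fingers":{"type":"number"}},"required":["motion"]}

```bash
mkdir -p pics; cat > h.py <<'E'
from rig import bot, imaging, finder
import numpy as np, cv2
def grab(cams=("side","top")):
    return {c:imaging.capture(c) for c in cams}
def ray(c,u,v):
    K=c["camera_matrix"];R=np.array(c["R"]);t=np.array(c["t"])
    return -R.T@t, R.T@np.linalg.solve(K,[u,v,1.])
def onplane(c,u,v,z):
    o,d=ray(c,u,v); return o+d*(z-o[2])/d[2]
def proj(c,X):
    p=c["camera_matrix"]@(np.array(c["R"])@np.array(X)+c["t"]); return p[:2]/p[2]
E
python3 - <<'E'
from h import *
C=grab()
for k,c in C.items():
    cv2.imwrite(f"pics/{k}0.png",c["frame"][:,:,::-1])
    print(k,np.round(ray(c,320,200),3).tolist())
    for n in ["machine","pivot","lever","lever_grip","marker","marker_grip","specimen","paste_jar","bottle","spanner"]:
        r=finder.recognise(k,n)
        print(k,n,[(np.round(x["at"],3).tolist(),round(x["confidence"],2),proj(c,x["at"]).round().tolist()) for x in r[:2]])
s=bot.read_state(); print(s["time_s"],s["position"],np.round(s["tcp_rot"],3),s["force"],s["opening"])
E
```

```text
side [[0.097, -0.728, 0.95], [0.411, 0.583, -0.701]]
side machine [([0.652, -0.082, 0.128], 0.66, [345.0, 197.0]), ([0.553, -0.231, 0.161], 0.54, [351.0, 232.0])]
side pivot [([0.659, -0.082, 0.128], 0.82, [347.0, 196.0])]
side lever []
side lever_grip [([0.5, -0.509, 0.007], 0.67, [401.0, 345.0]), ([0.593, -0.016, 0.161], 0.62, [318.0, 186.0])]
side marker [([0.535, -0.116, 0.136], 0.58, [322.0, 217.0])]
side marker_grip [([0.531, -0.117, 0.139], 0.65, [321.0, 217.0])]
side specimen [([0.532, -0.115, 0.143], 0.57, [321.0, 216.0])]
side paste_jar [([0.548, -0.23, 0.159], 0.54, [350.0, 233.0])]
side bottle [([0.489, 0.436, 0.084], 0.62, [231.0, 150.0])]
side spanner [([0.501, -0.509, 0.007], 0.96, [401.0, 345.0]), ([0.484, 0.436, 0.086], 0.22, [229.0, 150.0])]
top [[0.372, -0.012, 1.413], [0.196, -0.028, -0.981]]
top machine []
top pivot [([0.712, -0.009, 0.125], 0.91, [306.0, 172.0])]
top lever [([0.608, -0.014, 0.165], 0.69, [308.0, 205.0]), ([0.549, -0.219, 0.169], 0.29, [382.0, 224.0])]
top lever_grip [([0.606, -0.019, 0.169], 0.74, [310.0, 205.0])]
top marker [([0.546, -0.1, 0.136], 0.62, [339.0, 227.0])]
top marker_grip [([0.55, -0.1, 0.137], 0.47, [339.0, 226.0])]
top specimen [([0.479, 0.106, 0.15], 0.55, [266.0, 252.0]), ([0.509, -0.503, 0.004], 0.54, [465.0, 243.0])]
top paste_jar [([0.547, -0.221, 0.175], 0.62, [383.0, 224.0])]
top bottle []
top spanner [([0.509, -0.501, 0.007], 0.81, [464.0, 243.0]), ([0.48, 0.107, 0.15], 0.67, [266.0, 251.0])]
1.1 [0.15930307 0.60433823 0.23957363] [[-0.967  0.255 -0.   ]
 [ 0.255  0.967  0.   ]
 [ 0.     0.    -1.   ]] [ 0.4462327  -0.23754135  1.39225869] 0.9982086512963991
```

View pics/side0.png

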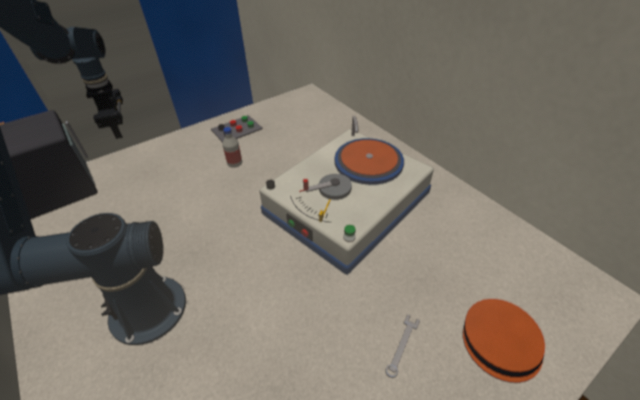

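View pics/top0.png

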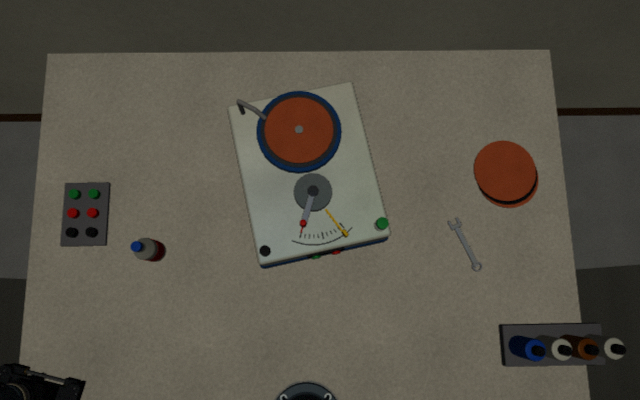

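The side view shows the machine with the red handle at about (305,183), housing (336,185) and yellow marker (323,213). In the top view these are at (303,224), (313,191) and (346,233). I'll zoom in and overlay a model.

```bash
cat >> h.py <<'E'
def tri(c1,p1,c2,p2):
    P=[c["camera_matrix"]@np.c_[np.array(c["R"]),c["t"]] for c in (c1,c2)]
    X=cv2.triangulatePoints(P[0],P[1],np.array(p1,float).reshape(2,1),np.array(p2,float).reshape(2,1))[:,0]
    return X[:3]/X[3]
def M2W(m,X):  # m = pivot x,y,yaw ; X machine-frame relative to pivot, z above table
    c,s=np.cos(m[2]),np.sin(m[2]); return np.array([m[0]+c*X[0]-s*X[1],m[1]+s*X[0]+c*X[1],X[2]])
def arm(m,q,r,z):
    return M2W(m,[-r*np.cos(.5-q),r*np.sin(.5-q),z])
E
python3 - <<'E'
from h import *
C=grab()
print(C["top"]["camera_matrix"][0,0],C["side"]["camera_matrix"][0,0])
B={"top":(225,80,395,270),"side":(258,130,438,268)}
for k,c in C.items():
    x0,y0,x1,y1=B[k]; f=c["frame"]; hsv=cv2.cvtColor(f,cv2.COLOR_RGB2HSV).astype(int)
    H,S,V=hsv[...,0],hsv[...,1],hsv[...,2]
    sub=np.zeros(H.shape,bool); sub[y0:y1,x0:x1]=1
    for n,m in {"yellow":(H>17)&(H<35)&(S>130)&(V>70),"red":((H<5)|(H>174))&(S>130)&(V>50),"orange":(H>=5)&(H<13)&(S>130)}.items():
        nl,l,st,ce=cv2.connectedComponentsWithStats((m&sub).astype(np.uint8))
        print(k,n,[(st[i,4],st[i,:4].tolist(),ce[i].round(1).tolist()) for i in range(1,nl) if st[i,4]>3])
z={"top":(285,165,365,225+20),"side":(285,165,365,225)}
out=[]
for k,c in C.items():
    x0,y0,x1,y1=(285,168,365,248) if k=="top" else (285,163,365,243)
    out.append(cv2.resize(c["frame"][y0:y1,x0:x1],(400,400),interpolation=cv2.INTER_CUBIC))
cv2.imwrite("pics/zoom.png",np.hstack(out)[:,:,::-1])
E
```

```text
452.9065965043834 363.34385136066464
side yellow [(np.int32(39), [319, 200, 11, 19], [323.2, 210.8])]
side red [(np.int32(10), [304, 179, 3, 4], [305.0, 180.8]), (np.int32(25), [302, 229, 6, 6], [304.7, 231.4])]
side orange [(np.int32(1473), [342, 140, 56, 35], [369.1, 157.2])]
top yellow [(np.int32(77), [325, 209, 23, 27], [336.6, 223.5])]
top red [(np.int32(31), [300, 220, 6, 6], [302.5, 222.4]), (np.int32(5), [301, 227, 2, 5], [301.4, 229.0]), (np.int32(19), [332, 251, 9, 3], [336.0, 252.0])]
top orange [(np.int32(3537), [264, 97, 70, 66], [298.4, 129.7])]
```

View pics/zoom.png

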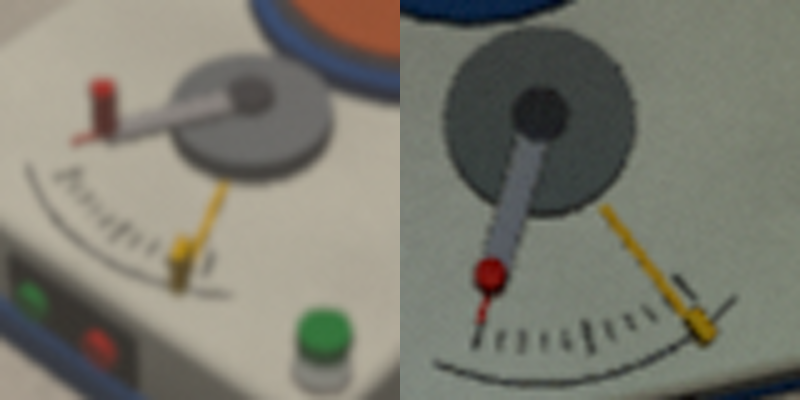

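Zoomed views show the ticks, handle, housing and tab clearly. The marker sits near tick 9.5. I'll fit the machine pose from these picks.

```bash
cat > fit.py <<'E'
from h import *
from scipy.optimize import least_squares
C=grab()
# picks in zoom coords
T={"hand":(91,274),"t0":(76,338),"t5":(189,337),"t10":(284,288),"tab":(303,322),"house":(139,121)}
S={"hand":(103,88),"t0":(67,180),"t5":(120,232),"t10":(208,262),"tab":(182,245),"house":(252,112)}
def px(d,x0,y0): return {k:np.array([v[0]/5+x0-.4,v[1]/5+y0-.4]) for k,v in d.items()}
P={"top":px(T,285,168),"side":px(S,285,163)}
for k in T: print(k,tri(C["top"],P["top"][k],C["side"],P["side"][k]).round(4))
def model(p):
    m=p[:3]
    return {"hand":arm(m,0,.1,.2),"t0":arm(m,0,.126,.13),"t5":arm(m,.5,.126,.13),"t10":arm(m,1,.126,.13),"tab":arm(m,p[3],.15,.168),"house":M2W(m,[0,0,.152])}
def res(p):
    M=model(p); r=[]
    for c in P:
        for k in M: r+=list(proj(C[c],M[k])-P[c][k]-(p[4:6] if c=="side" else p[6:8]))
    return np.r_[r,np.array(p[4:])/2]
s=least_squares(res,[.66,-.03,.1,.95,0,0,0,0])
print(s.x.round(4),np.degrees(s.x[2]),s.fun.round(1))
for k,v in model(s.x).items(): print(k,v.round(4))
E
python3 fit.py
```

```text
hand [0.5543 0.0011 0.1937]
t0 [0.5284 0.0109 0.1203]
t5 [ 0.5269 -0.0536  0.1258]
t10 [ 0.5544 -0.1088  0.1273]
tab [ 0.5299 -0.1161  0.1642]
house [ 0.6511 -0.0272  0.1406]
[ 0.6493 -0.0273  0.2124  0.9266 -0.5323 -1.0546  0.4016 -0.3416] 12.168423044120349 [-0.3  0.   0.5 -0.4 -0.2  0.2  0.1  0.1  0.1  0.3 -0.1 -0.3 -0.2 -0.2
  0.3 -0.6  0.1  0.3  0.2  0.8 -0.   0.5 -0.5 -1.1 -0.3 -0.5  0.2 -0.2]
hand [0.5534 0.0011 0.2   ]
t0 [0.5285 0.0084 0.13  ]
t5 [ 0.5261 -0.0539  0.13  ]
t10 [ 0.5539 -0.1097  0.13  ]
tab [ 0.5289 -0.1168  0.168 ]
house [ 0.6493 -0.0273  0.152 ]
```

Fit is consistent: residuals are below 1 px and the heights match the text. Next I plan the approach.

```bash
cat >> h.py <<'E'
from scipy.spatial.transform import Rotation as Ro
m=np.array([.6493,-.0273,.2124])
def Rdown(yaw):
    c,s=np.cos(yaw),np.sin(yaw); return np.array([[c,s,0],[s,-c,0],[0,0,-1.]])
def push(q,d=.0185,z=.192):
    u=arm(m,q,1,0)-[m[0],m[1],0]; t=np.array([-u[1],u[0],0])
    p=arm(m,q,.1,z)-d*t; return p,Rdown(np.arctan2(-t[1],-t[0]))
def mark(q,z=.162,r=.15):
    u=arm(m,q,1,0)-[m[0],m[1],0]
    return arm(m,q,r,z),Rdown(np.arctan2(-u[1],-u[0]))
def rows(targets,base=None):
    s=bot.read_state(); p0,R0=(s["position"],np.array(s["tcp_rot"])) if base is None else base
    for p,R in targets:
        w=Ro.from_matrix(R0.T@R).as_rotvec(degrees=True)
        print("["+", ".join(f"{v:.4f}" for v in R0.T@(p-p0))+", "+", ".join(f"{v:.1f}" for v in w)+"]")
E
python3 - <<'E'
from h import *
p,R=push(-.2); print(p,R[:,0])
rows([(np.r_[p[:2],.27],R),(p,R)])
E
```

```text
[0.5696214 0.0358947 0.192    ] [0.46850694 0.88345982 0.        ]
[-0.5417, -0.4451, -0.0304, 0.0, -0.0, 103.2]
[-0.5417, -0.4451, 0.0476, 0.0, -0.0, 103.2]
```

The manual's scale: shifts go in shares of 0.6 m and turns go in shares of 2 rad. Converting my numbers, -0.5417 m is -0.9028, -0.4451 m is -0.7418, 103.2 degrees is 0.9006.

play_rows(motion=[[[0,0,-0.0507,0,0,0],[-0.9028,-0.7418,-0.0507,0,0,0.9006],[-0.9028,-0.7418,-0.0507,0,0,0.9006],[-0.9028,-0.7418,-0.0507,0,0,0.9006],[-0.9028,-0.7418,-0.0507,0,0,0.9006],[-0.9028,-0.7418,-0.0507,0,0,0.9006],[-0.9028,-0.7418,-0.0507,0,0,0.9006],[-0.9028,-0.7418,-0.0507,0,0,0.9006]]], fingers=0)

```text
time_s: 1.97
position: [0.3308, 0.3662, 0.2703]
tcp_rot: [[-0.419, 0.908, 0.001], [0.908, 0.419, 0.0], [0.0, 0.001, -1.0]]
force: [1.3, 0.4, -0.0]
opening: 0.479
grasp_force: 0.0
```

```bash
python3 - <<'E'
from h import *
p,R=push(-.2)
rows([(np.r_[p[:2],.27],R)])
s=bot.read_state(); print(s["position"],np.round(s["tcp_rot"],2)[:,0],s["time_s"],s["qvel"],s["joint_positions"])
E
```

```text
[-0.4000, 0.0785, 0.0003, 0.0, -0.0, 52.7]
[0.33076855 0.36622649 0.27025313] [-0.42  0.91  0.  ] 1.9667 [-59.27983467  -9.69391458  15.26294085  -0.1294958   -6.55740168
  26.80961887] [ 3.49149167e+01  1.77846445e+01  9.84287116e+01 -2.59140640e-03
  6.37410719e+01  1.01456259e+01]
```

Scaled: -0.4 m is -0.6667, 0.0785 m is 0.1308, 52.7 degrees is 0.4599.

play_rows(motion=[[[-0.6667,0.1308,0,0,0,0.4599],[-0.6667,0.1308,0,0,0,0.4599],[-0.6667,0.1308,0,0,0,0.4599],[-0.6667,0.1308,0,0,0,0.4599],[-0.6667,0.1308,0,0,0,0.4599],[-0.6667,0.1308,0,0,0,0.4599],[-0.6667,0.1308,0,0,0,0.4599],[-0.6667,0.1308,0,0,0,0.4599]]])

```text
time_s: 2.63
position: [0.5279, 0.0969, 0.2702]
tcp_rot: [[0.468, 0.884, 0.001], [0.884, -0.468, 0.0], [0.0, 0.0, -1.0]]
force: [0.5, 0.1, 0.1]
opening: 0.009
grasp_force: 0.0
```

play_rows(motion=[[[0,0,0,0,0,0],[0,0,0,0,0,0],[0,0,0,0,0,0]]])

```text
time_s: 2.88
position: [0.5263, 0.0988, 0.2697]
tcp_rot: [[0.464, 0.886, -0.001], [0.886, -0.464, 0.0], [-0.0, -0.001, -1.0]]
force: [-0.0, -0.5, 0.3]
opening: 0.005
grasp_force: 0.0
```

```bash
python3 - <<'E'
from h import *
p,R=push(-.2)
rows([(np.r_[p[:2],.27],R),(p,R)])
s=bot.read_state(); print(s["position"],s["force"],s["time_s"])
E
```

```text
[-0.0356, 0.0676, -0.0004, -0.1, 0.0, 0.3]
[-0.0356, 0.0677, 0.0776, -0.1, 0.0, 0.3]
[0.52629555 0.09880675 0.26967961] [-0.02610937 -0.48835903  0.32671121] 2.8833
```

Scaled: 0.0776 m is 0.1293, 0.0677 m is 0.1128, 0.3 degrees is 0.0026.

play_rows(motion=[[[-0.0593,0.1128,0,0,0,0.0026],[-0.0593,0.1128,0,0,0,0.0026],[-0.0593,0.1128,0.0333,0,0,0.0026],[-0.0593,0.1128,0.0667,0,0,0.0026],[-0.0593,0.1128,0.1,0,0,0.0026],[-0.0593,0.1128,0.1293,0,0,0.0026],[-0.0593,0.1128,0.1293,0,0,0.0026],[-0.0593,0.1128,0.1293,0,0,0.0026]]])

```text
time_s: 3.55
position: [0.569, 0.0376, 0.1918]
tcp_rot: [[0.466, 0.885, -0.003], [0.885, -0.466, 0.001], [-0.001, -0.003, -1.0]]
force: [0.2, 1.0, -0.1]
opening: 0.004
grasp_force: 0.0
```

```bash
python3 - <<'E'
from h import *
C=grab(); out=[]
for k,c in C.items():
    x0,y0,x1,y1=(270,168,350,248) if k=="top" else (270,143,350,223)
    out.append(cv2.resize(c["frame"][y0:y1,x0:x1],(400,400),interpolation=cv2.INTER_CUBIC))
cv2.imwrite("pics/pre.png",np.hstack(out)[:,:,::-1])
s=bot.read_state(); print(s["position"],s["force"],s["time_s"])
rows([push(q) for q in (-.2,-.15,-.1,-.05,0,.05,.1)])
E
```

```text
[0.57078882 0.03690063 0.19356643] [ 0.21852983 -0.10661145  0.11035234] 3.65
[-0.0014, -0.0006, 0.0016, 0.1, -0.0, 0.1]
[-0.0065, -0.0014, 0.0016, 0.1, -0.0, -2.7]
[-0.0115, -0.0019, 0.0016, 0.1, -0.0, -5.6]
[-0.0166, -0.0022, 0.0015, 0.1, -0.0, -8.5]
[-0.0217, -0.0023, 0.0015, 0.1, -0.0, -11.3]
[-0.0267, -0.0021, 0.0015, 0.1, -0.0, -14.2]
[-0.0318, -0.0016, 0.0015, 0.1, -0.0, -17.1]
```

View pics/pre.png

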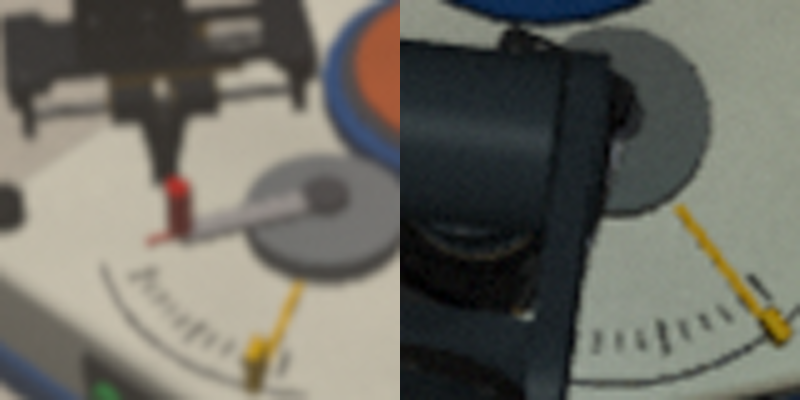

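Side view shows the closed fingers just behind the red post (178,190 in the crop), and the lever is still at rest. Since each push is a rotation about the pivot, one relative row table can be reused.

```bash
python3 - <<'E'
from h import *
for st in (.02,.01,.005): print(st); rows([push(st*i) for i in range(1,9)],push(0))
E
```

```text
0.02
[-0.0020, -0.0003, 0.0000, 0.0, 0.0, -1.1]
[-0.0040, -0.0007, 0.0000, 0.0, 0.0, -2.3]
[-0.0060, -0.0009, 0.0000, 0.0, 0.0, -3.4]
[-0.0081, -0.0012, 0.0000, 0.0, 0.0, -4.6]
[-0.0101, -0.0013, 0.0000, 0.0, 0.0, -5.7]
[-0.0121, -0.0015, 0.0000, 0.0, 0.0, -6.9]
[-0.0141, -0.0016, 0.0000, 0.0, 0.0, -8.0]
[-0.0162, -0.0017, 0.0000, 0.0, 0.0, -9.2]
0.01
[-0.0010, -0.0002, 0.0000, 0.0, 0.0, -0.6]
[-0.0020, -0.0003, 0.0000, 0.0, 0.0, -1.1]
[-0.0030, -0.0005, 0.0000, 0.0, 0.0, -1.7]
[-0.0040, -0.0007, 0.0000, 0.0, 0.0, -2.3]
[-0.0050, -0.0008, 0.0000, 0.0, 0.0, -2.9]
[-0.0060, -0.0009, 0.0000, 0.0, 0.0, -3.4]
[-0.0070, -0.0010, 0.0000, 0.0, 0.0, -4.0]
[-0.0081, -0.0012, 0.0000, 0.0, 0.0, -4.6]
0.005
[-0.0005, -0.0001, 0.0000, 0.0, 0.0, -0.3]
[-0.0010, -0.0002, 0.0000, 0.0, 0.0, -0.6]
[-0.0015, -0.0003, 0.0000, 0.0, 0.0, -0.9]
[-0.0020, -0.0003, 0.0000, 0.0, 0.0, -1.1]
[-0.0025, -0.0004, 0.0000, 0.0, 0.0, -1.4]
[-0.0030, -0.0005, 0.0000, 0.0, 0.0, -1.7]
[-0.0035, -0.0006, 0.0000, 0.0, 0.0, -2.0]
[-0.0040, -0.0007, 0.0000, 0.0, 0.0, -2.3]
```

Scaled: -0.0121 m is -0.0202, -0.004 m is -0.0067, -2.3 degrees is -0.0201.

play_rows(motion=[[[-0.0033,-0.0005,0,0,0,-0.01],[-0.0067,-0.0012,0,0,0,-0.0201],[-0.01,-0.0015,0,0,0,-0.0297],[-0.0135,-0.002,0,0,0,-0.0401],[-0.0168,-0.0022,0,0,0,-0.0497],[-0.0202,-0.0025,0,0,0,-0.0602],[-0.0202,-0.0025,0,0,0,-0.0602]]])

```text
time_s: 4.23
position: [0.5631, 0.0255, 0.1924]
tcp_rot: [[0.358, 0.934, -0.0], [0.934, -0.358, -0.0], [-0.0, -0.0, -1.0]]
force: [0.0, -0.1, 0.3]
opening: 0.003
grasp_force: 0.0
```

Scaled: -0.004 m is -0.0067, -0.003 m is -0.005, -2.3 degrees is -0.0201.

play_rows(motion=[[[-0.0017,-0.0003,0,0,0,-0.0052],[-0.0033,-0.0005,0,0,0,-0.01],[-0.005,-0.0008,0,0,0,-0.0148],[-0.0067,-0.0012,0,0,0,-0.0201],[-0.0067,-0.0012,0,0,0,-0.0201]]])

```text
time_s: 4.65
position: [0.5612, 0.0223, 0.1923]
tcp_rot: [[0.32, 0.947, -0.0], [0.947, -0.32, -0.0], [-0.0, -0.0, -1.0]]
force: [-0.4, 0.4, -0.5]
opening: 0.007
grasp_force: 0.0
```

Scaled: -0.004 m is -0.0067, -0.003 m is -0.005, -2.3 degrees is -0.0201.

play_rows(motion=[[[-0.0017,-0.0003,0,0,0,-0.0052],[-0.0033,-0.0005,0,0,0,-0.01],[-0.005,-0.0008,0,0,0,-0.0148],[-0.0067,-0.0012,0,0,0,-0.0201],[-0.0067,-0.0012,0,0,0,-0.0201]]])

```text
time_s: 5.07
position: [0.5592, 0.0187, 0.1923]
tcp_rot: [[0.282, 0.959, -0.0], [0.959, -0.282, -0.0], [-0.0, -0.0, -1.0]]
force: [0.7, 0.0, 0.3]
opening: 0.009
grasp_force: 0.0
```

Scaled: -0.004 m is -0.0067, -0.003 m is -0.005, -2.3 degrees is -0.0201.

play_rows(motion=[[[-0.0017,-0.0003,0,0,0,-0.0052],[-0.0033,-0.0005,0,0,0,-0.01],[-0.005,-0.0008,0,0,0,-0.0148],[-0.0067,-0.0012,0,0,0,-0.0201],[-0.0067,-0.0012,0,0,0,-0.0201]]])

```text
time_s: 5.48
position: [0.5577, 0.0157, 0.1924]
tcp_rot: [[0.243, 0.97, 0.001], [0.97, -0.243, 0.001], [0.001, 0.0, -1.0]]
force: [1.6, 3.5, -1.2]
opening: 0.007
grasp_force: 1.8
```

Contact at about 0.02 with roughly 4 N, matching the preload. Moving to 0.16, which is still below the earliest possible bite.

Scaled: -0.0081 m is -0.0135, -0.001 m is -0.0017, -4.6 degrees is -0.0401.

play_rows(motion=[[[-0.0017,-0.0003,0,0,0,-0.0052],[-0.0033,-0.0005,0,0,0,-0.01],[-0.005,-0.0008,0,0,0,-0.0148],[-0.0067,-0.0012,0,0,0,-0.0201],[-0.01,-0.0015,0,0,0,-0.0297],[-0.0135,-0.002,0,0,0,-0.0401],[-0.0135,-0.002,0,0,0,-0.0401]]])

```text
time_s: 6.07
position: [0.5541, 0.0073, 0.1923]
tcp_rot: [[0.164, 0.986, -0.0], [0.986, -0.164, -0.0], [-0.0, -0.0, -1.0]]
force: [1.0, 3.8, 0.4]
opening: 0.006
grasp_force: 2.0
```

Scaled: -0.004 m is -0.0067, -0.003 m is -0.005, -2.3 degrees is -0.0201.

play_rows(motion=[[[-0.0017,-0.0003,0,0,0,-0.0052],[-0.0033,-0.0005,0,0,0,-0.01],[-0.005,-0.0008,0,0,0,-0.0148],[-0.0067,-0.0012,0,0,0,-0.0201],[-0.0067,-0.0012,0,0,0,-0.0201]]])

```text
time_s: 6.48
position: [0.5528, 0.0037, 0.1923]
tcp_rot: [[0.125, 0.992, -0.0], [0.992, -0.125, -0.0], [-0.0, -0.0, -1.0]]
force: [-0.2, 4.0, 1.0]
opening: 0.01
grasp_force: 2.1
```

```bash
cat > meas.py <<'E'
from h import *
# read over several control periods using camera calls; estimate q of tool and tangential force
Q=[];F=[];Z=[]
for i in range(4):
    C=imaging.capture("side"); s=bot.read_state(); R=np.array(s["tcp_rot"])
    yaw=np.arctan2(R[1,0],R[0,0]); p=s["position"]-np.r_[m[:2],0]
    q0,_=push(0); a0=np.arctan2(*(q0[:2]-m[:2])[::-1])
    Q.append((np.arctan2(p[1],p[0])-a0+np.pi)%(2*np.pi)-np.pi); F.append(s["force"]@R[:,0]); Z.append([np.hypot(*p[:2]),p[2],s["force"]@R[:,1],s["force"][2]])
print("q",np.round(Q,3),np.mean(Q).round(4),"F",np.round(F,1),np.mean(F).round(2),np.mean(Z,0).round(3),s["time_s"])
E
python3 meas.py
```

```text
q [0.159 0.159 0.158 0.158] 0.1583 F [4.2 4.3 4.1 3.9] 4.11 [ 0.101  0.192 -0.87   0.272] 6.6833
```

Scaled: -0.004 m is -0.0067, -0.003 m is -0.005, -2.3 degrees is -0.0201.

play_rows(motion=[[[-0.0017,-0.0003,0,0,0,-0.0052],[-0.0033,-0.0005,0,0,0,-0.01],[-0.005,-0.0008,0,0,0,-0.0148],[-0.0067,-0.0012,0,0,0,-0.0201],[-0.0067,-0.0012,0,0,0,-0.0201]]])

```text
time_s: 7.1
position: [0.5516, -0.0002, 0.1923]
tcp_rot: [[0.085, 0.996, -0.001], [0.996, -0.085, -0.0], [-0.0, -0.001, -1.0]]
force: [-0.9, 4.8, 1.7]
opening: 0.007
grasp_force: 2.2
```

Scaled: -0.002 m is -0.0033, -0.001 m is -0.0017, -1.15 degrees is -0.01.

play_rows(motion=[[[-0.0017,-0.0003,0,0,0,-0.0052],[-0.0033,-0.0005,0,0,0,-0.01],[-0.0033,-0.0005,0,0,0,-0.01],[-0.0033,-0.0005,0,0,0,-0.01]]])

```text
time_s: 7.43
position: [0.551, -0.002, 0.1923]
tcp_rot: [[0.066, 0.998, -0.001], [0.998, -0.066, 0.0], [0.0, -0.001, -1.0]]
force: [-1.1, 4.5, 1.7]
opening: 0.009
grasp_force: 2.3
```

Scaled: -0.0025 m is -0.0042, -0.002 m is -0.0033, -1.45 degrees is -0.0127.

play_rows(motion=[[[-0.0017,-0.0003,0,0,0,-0.0052],[-0.0033,-0.0005,0,0,0,-0.01],[-0.0042,-0.0007,0,0,0,-0.0127],[-0.0042,-0.0007,0,0,0,-0.0127]]])

```text
time_s: 7.77
position: [0.5504, -0.0044, 0.1923]
tcp_rot: [[0.04, 0.999, -0.001], [0.999, -0.04, 0.0], [0.0, -0.001, -1.0]]
force: [-1.2, 4.8, 1.9]
opening: 0.005
grasp_force: 2.4
```

Scaled: -0.0025 m is -0.0042, -0.001 m is -0.0017, -1.45 degrees is -0.0127.

play_rows(motion=[[[-0.0017,-0.0003,0,0,0,-0.0052],[-0.0033,-0.0005,0,0,0,-0.01],[-0.0042,-0.0007,0,0,0,-0.0127],[-0.0042,-0.0007,0,0,0,-0.0127]]])

```text
time_s: 8.1
position: [0.5498, -0.0069, 0.1923]
tcp_rot: [[0.015, 1.0, -0.001], [1.0, -0.015, 0.0], [0.0, -0.001, -1.0]]
force: [-2.0, 4.9, 2.3]
opening: 0.007
grasp_force: 2.4
```

Scaled: -0.0025 m is -0.0042, -0.001 m is -0.0017, -1.45 degrees is -0.0127.

play_rows(motion=[[[-0.0017,-0.0003,0,0,0,-0.0052],[-0.0033,-0.0005,0,0,0,-0.01],[-0.0042,-0.0007,0,0,0,-0.0127],[-0.0042,-0.0007,0,0,0,-0.0127]]])

```text
time_s: 8.43
position: [0.5494, -0.0088, 0.1923]
tcp_rot: [[-0.01, 1.0, -0.001], [1.0, 0.01, 0.001], [0.001, -0.001, -1.0]]
force: [-1.0, 6.3, 2.7]
opening: 0.006
grasp_force: 3.3
```

Scaled: -0.001 m is -0.0017, -0.0005 m is -0.0008, -0.6 degrees is -0.0052.

play_rows(motion=[[[-0.0008,-0.0002,0,0,0,-0.0026],[-0.0017,-0.0003,0,0,0,-0.0052],[-0.0017,-0.0003,0,0,0,-0.0052],[-0.0017,-0.0003,0,0,0,-0.0052]]])

```text
time_s: 8.77
position: [0.5492, -0.0092, 0.1923]
tcp_rot: [[-0.02, 1.0, -0.001], [1.0, 0.02, 0.002], [0.002, -0.001, -1.0]]
force: [-1.2, 7.1, 2.6]
opening: 0.005
grasp_force: 3.9
```

```bash
python3 meas.py
```

```text
q [0.292 0.292 0.292 0.292] 0.2919 F [8.5 7.5 7.3 8.3] 7.9 [ 0.102  0.192 -1.304  2.686] 8.9667
```

The brake is biting: force is 7.9 N against about 5 N free. Pressing further in small steps to about 14 N.

Scaled: -0.001 m is -0.0017, -0.0005 m is -0.0008, -0.6 degrees is -0.0052.

play_rows(motion=[[[-0.0008,-0.0002,0,0,0,-0.0026],[-0.0017,-0.0003,0,0,0,-0.0052],[-0.0017,-0.0003,0,0,0,-0.0052],[-0.0017,-0.0003,0,0,0,-0.0052]]])

```text
time_s: 9.3
position: [0.549, -0.0098, 0.1923]
tcp_rot: [[-0.031, 1.0, -0.001], [1.0, 0.031, 0.003], [0.003, -0.001, -1.0]]
force: [-0.3, 8.7, 3.4]
opening: 0.009
grasp_force: 4.6
```

```bash
python3 meas.py
```

```text
q [0.297 0.297 0.297 0.297] 0.2973 F [9.8 8.3 9.9 8.7] 9.19 [ 0.102  0.192 -1.124  2.763] 9.5
```

Scaled: -0.002 m is -0.0033, -0.001 m is -0.0017, -1.15 degrees is -0.01.

play_rows(motion=[[[-0.0008,-0.0002,0,0,0,-0.0026],[-0.0017,-0.0003,0,0,0,-0.0052],[-0.0025,-0.0005,0,0,0,-0.0079],[-0.0033,-0.0005,0,0,0,-0.01],[-0.0033,-0.0005,0,0,0,-0.01],[-0.0033,-0.0005,0,0,0,-0.01]]])

```text
time_s: 10.0
position: [0.5487, -0.0108, 0.1923]
tcp_rot: [[-0.05, 0.999, -0.001], [0.999, 0.05, 0.005], [0.005, -0.001, -1.0]]
force: [-1.0, 12.0, 2.7]
opening: 0.005
grasp_force: 5.9
```

```bash
python3 meas.py
```

```text
q [0.308 0.308 0.308 0.308] 0.308 F [11.8 11.9 12.4 11.3] 11.87 [ 0.102  0.192 -0.604  2.871] 10.2
```

Scaled: -0.002 m is -0.0033, -0.0015 m is -0.0025, -1.15 degrees is -0.01.

play_rows(motion=[[[-0.0008,-0.0002,0,0,0,-0.0026],[-0.0017,-0.0003,0,0,0,-0.0052],[-0.0025,-0.0005,0,0,0,-0.0079],[-0.0033,-0.0005,0,0,0,-0.01],[-0.0033,-0.0005,0,0,0,-0.01],[-0.0033,-0.0005,0,0,0,-0.01]]])

```text
time_s: 10.7
position: [0.5485, -0.0119, 0.1923]
tcp_rot: [[-0.07, 0.998, -0.001], [0.998, 0.07, 0.007], [0.007, -0.001, -1.0]]
force: [-0.9, 14.6, 3.0]
opening: 0.006
grasp_force: 7.1
```

```bash
python3 meas.py; python3 - <<'E'
from h import *
C=grab(); out=[]
cv2.imwrite("pics/firm_full.png",C["side"]["frame"][:,:,::-1])
c=C["side"]; out.append(cv2.resize(c["frame"][160:220,285:345],(600,600),interpolation=cv2.INTER_CUBIC))
cv2.imwrite("pics/firm.png",out[0][:,:,::-1])
for q in (.2,.25,.3): print(q,(((proj(c,arm(m,q,.1,.2))-[-.5323,-1.0546]*np.array(1))-[285,160]+.45)*10).round(), ((proj(c,arm(m,q,.126,.158))+[.53,1.05]-[285,160]+.45)*10).round())
rows([push(-.02*i) for i in range(1,9)],push(0))
E
```

```text
q [0.319 0.319 0.318 0.319] 0.3186 F [14.8 14.9 13.8 14.8] 14.59 [0.102 0.192 0.252 3.32 ] 10.9
0.2 [230. 242.] [164. 371.]
0.25 [238. 251.] [174. 382.]
0.3 [247. 260.] [185. 394.]
[0.0020, 0.0004, 0.0000, 0.0, 0.0, 1.1]
[0.0040, 0.0008, 0.0000, 0.0, 0.0, 2.3]
[0.0060, 0.0013, 0.0000, 0.0, 0.0, 3.4]
[0.0079, 0.0018, 0.0000, 0.0, 0.0, 4.6]
[0.0099, 0.0023, 0.0000, 0.0, 0.0, 5.7]
[0.0118, 0.0029, 0.0000, 0.0, 0.0, 6.9]
[0.0138, 0.0036, 0.0000, 0.0, 0.0, 8.0]
[0.0157, 0.0042, 0.0000, 0.0, 0.0, 9.2]
```

View pics/firm.png

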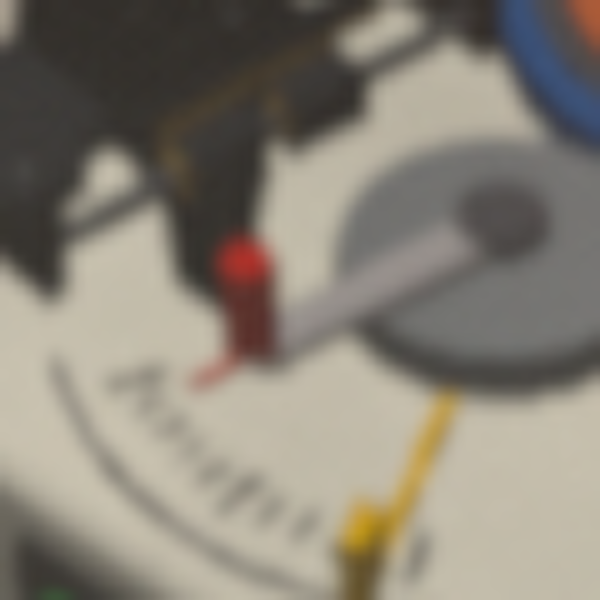

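The crop shows the finger pressing the post. The handle top is at about (243,259), which projects to q≈0.28–0.29 at 9.5 N above free, so bite is at about 0.265. Retreating now; I'll find the rest contact zero on the way back.

Scaled: 0.0157 m is 0.0262, 0.0138 m is 0.023, 9.2 degrees is 0.0803.

play_rows(motion=[[[0.0033,0.0007,0,0,0,0.01],[0.0067,0.0013,0,0,0,0.0201],[0.01,0.0022,0,0,0,0.0297],[0.0132,0.003,0,0,0,0.0401],[0.0165,0.0038,0,0,0,0.0497],[0.0197,0.0048,0,0,0,0.0602],[0.023,0.006,0,0,0,0.0698],[0.0262,0.007,0,0,0,0.0803]]])

```text
time_s: 11.67
position: [0.5519, 0.0006, 0.1923]
tcp_rot: [[0.091, 0.996, -0.001], [0.996, -0.091, -0.0], [-0.0, -0.001, -1.0]]
force: [-2.0, 5.3, 2.2]
opening: 0.004
grasp_force: 2.0
```

Scaled: 0.0138 m is 0.023, 0.004 m is 0.0067, 8 degrees is 0.0698.

play_rows(motion=[[[0.0033,0.0007,0,0,0,0.01],[0.0067,0.0013,0,0,0,0.0201],[0.01,0.0022,0,0,0,0.0297],[0.0132,0.003,0,0,0,0.0401],[0.0165,0.0038,0,0,0,0.0497],[0.0197,0.0048,0,0,0,0.0602],[0.023,0.006,0,0,0,0.0698]]])

```text
time_s: 12.25
position: [0.5571, 0.014, 0.1923]
tcp_rot: [[0.229, 0.973, 0.0], [0.973, -0.229, -0.0], [-0.0, 0.0, -1.0]]
force: [-1.6, 3.4, 0.3]
opening: 0.005
grasp_force: 1.8
```

```bash
python3 meas.py
```

```text
q [0.045 0.046 0.047 0.048] 0.0462 F [3.4 3.6 3.9 5.3] 4.05 [ 0.101  0.192 -2.373  0.791] 12.45
```

Scaled: 0.001 m is 0.0017, 0.0002 m is 0.0003, 0.6 degrees is 0.0052.

play_rows(motion=[[[0.0017,0.0003,0,0,0,0.0052],[0.0017,0.0003,0,0,0,0.0052],[0.0017,0.0003,0,0,0,0.0052]]])

```text
time_s: 12.7
position: [0.5575, 0.0149, 0.1923]
tcp_rot: [[0.237, 0.971, 0.0], [0.971, -0.237, 0.0], [0.0, 0.0, -1.0]]
force: [-1.5, 4.6, -0.2]
opening: 0.007
grasp_force: 2.0
```

```bash
python3 meas.py
```

```text
q [0.04  0.041 0.041 0.041] 0.0405 F [4.6 4.  4.1 3.6] 4.07 [ 0.101  0.192 -2.157  0.088] 12.9
```

Scaled: 0.001 m is 0.0017, 0.0002 m is 0.0003, 0.6 degrees is 0.0052.

play_rows(motion=[[[0.0017,0.0003,0,0,0,0.0052],[0.0017,0.0003,0,0,0,0.0052],[0.0017,0.0003,0,0,0,0.0052]]])

```text
time_s: 13.15
position: [0.5579, 0.0158, 0.1923]
tcp_rot: [[0.247, 0.969, 0.0], [0.969, -0.247, -0.0], [0.0, 0.0, -1.0]]
force: [-0.5, 4.5, 0.0]
opening: 0.006
grasp_force: 2.0
```

```bash
python3 meas.py
```

```text
q [0.03 0.03 0.03 0.03] 0.0301 F [3.3 4.6 4.7 3.8] 4.08 [ 0.101  0.192 -1.6   -0.383] 13.35
```

Scaled: 0.001 m is 0.0017, 0.0002 m is 0.0003, 0.6 degrees is 0.0052.

play_rows(motion=[[[0.0017,0.0003,0,0,0,0.0052],[0.0017,0.0003,0,0,0,0.0052],[0.0017,0.0003,0,0,0,0.0052]]])

```text
time_s: 13.6
position: [0.5584, 0.0167, 0.1924]
tcp_rot: [[0.257, 0.966, 0.0], [0.966, -0.257, -0.0], [0.0, 0.0, -1.0]]
force: [-0.2, 4.1, -1.5]
opening: 0.006
grasp_force: 1.9
```

```bash
python3 meas.py
```

```text
q [0.02 0.02 0.02 0.02] 0.0199 F [4.1 4.4 3.9 3.8] 4.07 [ 0.101  0.192 -1.215 -1.205] 13.8
```

Scaled: 0.001 m is 0.0017, 0.0002 m is 0.0003, 0.6 degrees is 0.0052.

play_rows(motion=[[[0.0017,0.0003,0,0,0,0.0052],[0.0017,0.0003,0,0,0,0.0052],[0.0017,0.0003,0,0,0,0.0052]]])

```text
time_s: 14.05
position: [0.5589, 0.0174, 0.1924]
tcp_rot: [[0.267, 0.964, 0.0], [0.964, -0.267, -0.0], [-0.0, 0.0, -1.0]]
force: [-0.4, 2.5, -1.3]
opening: 0.006
grasp_force: 1.5
```

```bash
python3 meas.py
```

```text
q [0.011 0.011 0.011 0.011] 0.0111 F [2.5 2.4 3.1 2.3] 2.56 [ 0.101  0.192 -0.966 -1.183] 14.25
```

Scaled: 0.001 m is 0.0017, 0.0002 m is 0.0003, 0.6 degrees is 0.0052.

play_rows(motion=[[[0.0017,0.0003,0,0,0,0.0052],[0.0017,0.0003,0,0,0,0.0052],[0.0017,0.0003,0,0,0,0.0052]]])

```text
time_s: 14.5
position: [0.5596, 0.0178, 0.1926]
tcp_rot: [[0.277, 0.961, 0.001], [0.961, -0.277, -0.001], [-0.001, 0.001, -1.0]]
force: [0.7, 0.2, -0.5]
opening: 0.007
grasp_force: 0.0
```

```bash
python3 meas.py
```

```text
q [0.004 0.003 0.003 0.002] 0.0032 F [ 0.3  0.2 -0.2 -0.3] 0.02 [ 0.101  0.193 -0.123  0.203] 14.7
```

Scaled: 0.001 m is 0.0017, 0.0002 m is 0.0003, 0.6 degrees is 0.0052.

play_rows(motion=[[[0.0017,0.0003,0,0,0,0.0052],[0.0017,0.0003,0,0,0,0.0052],[0.0017,0.0003,0,0,0,0.0052]]])

```text
time_s: 14.95
position: [0.5597, 0.0194, 0.1924]
tcp_rot: [[0.287, 0.958, 0.0], [0.958, -0.287, -0.0], [-0.0, 0.0, -1.0]]
force: [0.3, 0.5, -0.9]
opening: 0.007
grasp_force: 0.0
```

```bash
python3 meas.py; python3 - <<'E'
from h import *
u=push(0)[0]-[0,0,.0]
p,R=push(-.2); pm,Rm=mark(.9266,.22); print("retreat then up"); rows([(p,R),(p+[0,0,.06],R),(np.r_[pm[:2],p[2]+.06],Rm)],push(-.02))
print(pm)
E
```

```text
q [-0.01 -0.01 -0.01 -0.01] -0.0099 F [ 0.   0.1 -0.2 -0.1] -0.05 [0.101 0.192 0.125 0.036] 15.15
retreat then up
[0.0176, 0.0049, 0.0000, 0.0, 0.0, 10.3]
[0.0176, 0.0049, -0.0600, 0.0, 0.0, 10.3]
[-0.1402, 0.0123, -0.0600, 0.0, 0.0, 35.8]
[ 0.52889612 -0.11675896  0.22      ]
```

Zero contact is at tool angle 0.0155 and bite at 0.2806. Allowing for the small flex difference, travel at bite is ≈ 0.262 rad. Now to the marker.

Scaled: -0.14 m is -0.2333, -0.06 m is -0.1, 35.8 degrees is 0.3124.

play_rows(motion=[[[0.0293,0.0082,0,0,0,0.0899],[0.0293,0.0082,-0.0333,0,0,0.0899],[0.0293,0.0082,-0.1,0,0,0.0899],[0.0293,0.0082,-0.1,0,0,0.0899],[-0.2333,0.0205,-0.1,0,0,0.3124],[-0.2333,0.0205,-0.1,0,0,0.3124],[-0.2333,0.0205,-0.1,0,0,0.3124],[-0.2333,0.0205,-0.1,0,0,0.3124]]], fingers=0.035)

```text
time_s: 15.82
position: [0.5307, -0.1204, 0.2527]
tcp_rot: [[0.796, 0.605, 0.001], [0.605, -0.796, -0.001], [-0.0, 0.002, -1.0]]
force: [0.1, -0.0, -0.1]
opening: 0.392
grasp_force: 0.0
```

play_rows(motion=[[[0,0,0,0,0,0],[0,0,0,0,0,0]]])

```text
time_s: 15.98
position: [0.531, -0.1199, 0.2525]
tcp_rot: [[0.795, 0.606, 0.001], [0.606, -0.795, 0.0], [0.001, 0.0, -1.0]]
force: [0.0, 1.3, -0.3]
opening: 0.399
grasp_force: 0.0
```

```bash
cat > mm.py <<'E'
from h import *
import sys
p=[];
for i in range(4):
    imaging.capture("side"); s=bot.read_state(); p.append(s["position"])
base=(np.mean(p,0),np.array(s["tcp_rot"])); d=base[0][:2]-m[:2]
print("q",np.angle(-complex(*d)*np.exp(-1j*m[2]))+.5, "r",np.hypot(*d),base[0],s["opening"],s["force"],s["time_s"])
for a in sys.argv[1:]:
    q,z=map(float,a.split(",")); rows([mark(q,z)],base)
E
python3 mm.py .9266,.252 .9266,.162
```

```text
q 0.9403463086691362 r 0.14863892655979055 [ 0.53121845 -0.11757889  0.25234521] 0.4017030844296269 [ 0.02946514 -0.09186477  0.56198456] 16.1833
[-0.0013, -0.0021, 0.0003, -0.0, -0.0, 1.0]
[-0.0014, -0.0020, 0.0903, -0.0, -0.0, 1.0]
```

Scaled: 0.09 m is 0.15, 0.085 m is 0.1417, 1 degrees is 0.0087.

play_rows(motion=[[[-0.0023,-0.0033,0,0,0,0.0087],[-0.0023,-0.0033,0.0333,0,0,0.0087],[-0.0023,-0.0033,0.0667,0,0,0.0087],[-0.0023,-0.0033,0.1,0,0,0.0087],[-0.0023,-0.0033,0.125,0,0,0.0087],[-0.0023,-0.0033,0.1417,0,0,0.0087],[-0.0023,-0.0033,0.15,0,0,0.0087],[-0.0023,-0.0033,0.15,0,0,0.0087]]])

```text
time_s: 16.85
position: [0.5285, -0.1167, 0.1614]
tcp_rot: [[0.803, 0.595, -0.002], [0.595, -0.803, 0.001], [-0.001, -0.002, -1.0]]
force: [-0.2, -0.0, 1.2]
opening: 0.397
grasp_force: 0.0
```

```bash
python3 mm.py .9266,.162; python3 - <<'E'
from h import *
c=imaging.capture("side")
cv2.imwrite("pics/m1.png",cv2.resize(c["frame"][160:235,285:360],(600,600),interpolation=cv2.INTER_CUBIC)[:,:,::-1])
E
```

```text
q 0.9319768564769219 r 0.14996452194103094 [ 0.52940723 -0.11738374  0.16292137] 0.40385517071603666 [0.32942966 0.16728606 0.09368387] 17.05
[-0.0000, -0.0008, 0.0009, 0.1, -0.1, -0.1]
```

View pics/m1.png

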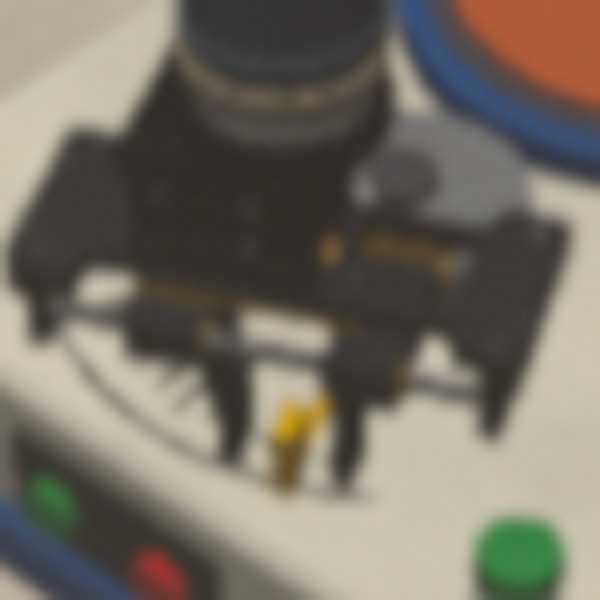

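The tab (288,440 in the crop) stands centred between the open fingers. Closing, then checking.

play_rows(motion=[[[0,0,0,0,0,0],[0,0,0,0,0,0],[0,0,0,0,0,0],[0,0,0,0,0,0],[0,0,0,0,0,0],[0,0,0,0,0,0]]], fingers=0.0)

```text
time_s: 17.6
position: [0.5288, -0.1175, 0.1625]
tcp_rot: [[0.804, 0.594, -0.0], [0.594, -0.804, 0.0], [0.0, -0.0, -1.0]]
force: [-0.0, -0.3, 1.0]
opening: 0.113
grasp_force: 30.0
```

```bash
python3 mm.py; python3 - <<'E'
from h import *
rows([mark(-.06*i) for i in range(1,9)],mark(0))
rows([mark(-.03*i) for i in range(1,9)],mark(0))
E
```

```text
q 0.9298460005317356 r 0.15050522703933986 [ 0.52878257 -0.11745194  0.16242796] 0.11060790828199188 [-0.71452961  0.24831548  1.80196271] 17.8
[0.0003, -0.0090, 0.0000, 0.0, 0.0, 3.4]
[0.0011, -0.0180, 0.0000, 0.0, 0.0, 6.9]
[0.0024, -0.0269, 0.0000, 0.0, 0.0, 10.3]
[0.0043, -0.0357, 0.0000, 0.0, 0.0, 13.8]
[0.0067, -0.0443, 0.0000, 0.0, 0.0, 17.2]
[0.0096, -0.0528, 0.0000, 0.0, 0.0, 20.6]
[0.0130, -0.0612, 0.0000, 0.0, 0.0, 24.1]
[0.0170, -0.0693, 0.0000, 0.0, 0.0, 27.5]
[0.0001, -0.0045, 0.0000, 0.0, 0.0, 1.7]
[0.0003, -0.0090, 0.0000, 0.0, 0.0, 3.4]
[0.0006, -0.0135, 0.0000, 0.0, 0.0, 5.2]
[0.0011, -0.0180, 0.0000, 0.0, 0.0, 6.9]
[0.0017, -0.0224, 0.0000, 0.0, 0.0, 8.6]
[0.0024, -0.0269, 0.0000, 0.0, 0.0, 10.3]
[0.0033, -0.0313, 0.0000, 0.0, 0.0, 12.0]
[0.0043, -0.0357, 0.0000, 0.0, 0.0, 13.8]
```

Scaled: -0.0357 m is -0.0595, -0.0313 m is -0.0522, 13.8 degrees is 0.1204.

play_rows(motion=[[[0.0002,-0.0075,0,0,0,0.0148],[0.0005,-0.015,0,0,0,0.0297],[0.001,-0.0225,0,0,0,0.0454],[0.0018,-0.03,0,0,0,0.0602],[0.0028,-0.0373,0,0,0,0.075],[0.004,-0.0448,0,0,0,0.0899],[0.0055,-0.0522,0,0,0,0.1047],[0.0072,-0.0595,0,0,0,0.1204]]])

```text
time_s: 18.47
position: [0.5116, -0.0868, 0.1625]
tcp_rot: [[0.923, 0.385, 0.001], [0.385, -0.923, -0.002], [0.001, 0.002, -1.0]]
force: [1.1, -1.8, 1.2]
opening: 0.114
grasp_force: 30.0
```

```bash
python3 mm.py
```

```text
q 0.6899054597615512 r 0.15003082093726033 [ 0.51124753 -0.08604318  0.16243834] 0.11394492911981145 [0.36805466 0.15389104 0.85596945] 18.6667
```

Scaled: -0.0357 m is -0.0595, -0.0313 m is -0.0522, 13.8 degrees is 0.1204.

play_rows(motion=[[[0.0002,-0.0075,0,0,0,0.0148],[0.0005,-0.015,0,0,0,0.0297],[0.001,-0.0225,0,0,0,0.0454],[0.0018,-0.03,0,0,0,0.0602],[0.0028,-0.0373,0,0,0,0.075],[0.004,-0.0448,0,0,0,0.0899],[0.0055,-0.0522,0,0,0,0.1047],[0.0072,-0.0595,0,0,0,0.1204]]])

```text
time_s: 19.33
position: [0.5019, -0.0523, 0.1625]
tcp_rot: [[0.988, 0.154, 0.001], [0.154, -0.988, -0.001], [0.001, 0.001, -1.0]]
force: [0.7, -2.4, 1.1]
opening: 0.11
grasp_force: 30.0
```

```bash
python3 mm.py .3,.162 .262,.162
```

```text
q 0.4506314368980091 r 0.1495352100989984 [ 0.50174766 -0.05157109  0.16243445] 0.10877344270410984 [ 1.47286756  0.89141463 -0.51359179] 19.5333
[0.0011, -0.0225, 0.0004, -0.0, -0.1, 8.2]
[0.0020, -0.0281, 0.0004, -0.0, -0.1, 10.4]
```

Scaled: -0.0281 m is -0.0468, -0.0225 m is -0.0375, 10.7 degrees is 0.0934.

play_rows(motion=[[[0.0002,-0.0075,0,0,0,0.0148],[0.0005,-0.015,0,0,0,0.0297],[0.001,-0.0225,0,0,0,0.0454],[0.0018,-0.03,0,0,0,0.0602],[0.0025,-0.0375,0,0,0,0.075],[0.0037,-0.0468,0,0,0,0.0934],[0.0037,-0.0468,0,0,0,0.0934]]])

```text
time_s: 20.12
position: [0.5002, -0.0236, 0.1625]
tcp_rot: [[1.0, -0.031, 0.002], [-0.031, -1.0, -0.0], [0.002, 0.0, -1.0]]
force: [2.7, 0.3, -0.5]
opening: 0.115
grasp_force: 30.0
```

```bash
python3 mm.py .262,.162
```

```text
q 0.2641034941628903 r 0.14914737906118125 [ 0.50019379 -0.02379588  0.16247586] 0.1110739937082025 [ 4.00280136  1.85834544 -1.67359256] 20.3167
[-0.0009, -0.0003, 0.0005, 0.0, -0.1, -0.3]
```

play_rows(motion=[[[0,0,0,0,0,0],[0,0,0,0,0,0],[0,0,0,0,0,0],[0,0,0,0,0,0]]], fingers=0.03)

```text
time_s: 20.65
position: [0.4981, -0.0234, 0.1621]
tcp_rot: [[1.0, -0.031, -0.002], [-0.031, -1.0, 0.0], [-0.002, -0.0, -1.0]]
force: [-0.1, -0.5, -0.5]
opening: 0.3
grasp_force: 0.0
```

Scaled: -0.18 m is -0.3, -0.15 m is -0.25.

play_rows(motion=[[[0,0,-0.0167,0,0,0],[0,0,-0.05,0,0,0],[0,0,-0.1,0,0,0],[0,0,-0.15,0,0,0],[0,0,-0.1833,0,0,0],[0,-0.1667,-0.1833,0,0,0],[0,-0.25,-0.1833,0,0,0],[0,-0.3,-0.1833,0,0,0]]])

```text
time_s: 21.32
position: [0.5027, 0.102, 0.273]
tcp_rot: [[0.999, -0.034, 0.0], [-0.034, -0.999, -0.0], [0.0, 0.0, -1.0]]
force: [1.1, -0.3, -0.3]
opening: 0.346
grasp_force: 0.0
```

play_rows(motion=[[[-0.0833,-0.1,0,0,0,0],[-0.1667,-0.1667,0,0,0,0],[-0.1667,-0.2333,0,0,0,0],[-0.1667,-0.3,0,0,0,0],[-0.1667,-0.3667,0,0,0,0],[-0.1667,-0.3667,0,0,0,0]]])

```text
time_s: 21.82
position: [0.4083, 0.3255, 0.2724]
tcp_rot: [[1.0, -0.031, -0.001], [-0.031, -1.0, -0.001], [-0.001, 0.001, -1.0]]
force: [0.4, -0.3, 0.8]
opening: 0.349
grasp_force: 0.0
```

```bash
python3 - <<'E'
from h import *
C=grab(); out=[]
for k,c in C.items():
    x0,y0=(285,168) if k=="top" else (285,163)
    out.append(cv2.resize(c["frame"][y0:y0+80,x0:x0+80],(400,400),interpolation=cv2.INTER_CUBIC))
    b=np.array([-.53,-1.05] if k=="side" else [.40,-.34])
    for q in (.15,.2,.25,.3,.35): print(k,q,((proj(c,arm(m,q,.15,.168))-b-[x0,y0]+.4)*5).round(),((proj(c,arm(m,q,.09,.134))-b-[x0,y0]+.4)*5).round())
cv2.imwrite("pics/end.png",np.hstack(out)[:,:,::-1])
s=bot.read_state(); print(s["position"],s["time_s"])
E
```

```text
side 0.15 [ 41. 166.] [129. 172.]
side 0.2 [ 47. 173.] [132. 176.]
side 0.25 [ 53. 180.] [136. 180.]
side 0.3 [ 59. 187.] [140. 184.]
side 0.35 [ 66. 193.] [144. 188.]
top 0.15 [106. 377.] [119. 279.]
top 0.2 [119. 378.] [127. 280.]
top 0.25 [133. 379.] [135. 280.]
top 0.3 [146. 379.] [143. 280.]
top 0.35 [160. 378.] [150. 280.]
[0.40847149 0.32912486 0.27243671] 21.9167
```

View pics/end.png

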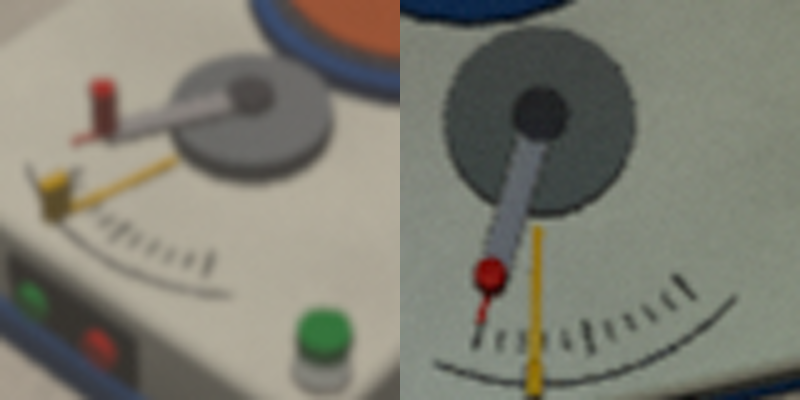

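In both views the lever is at rest. The tab is at top (135,379) and side (55,181), which reads q≈0.26 between ticks 2 and 3, as intended.

```bash
python3 -c "
from rig import bot
print(bot.hand_in())"
```

```text
the job is handed in; nothing more can be done
None
```

The brake bit at about 0.26 rad of lever travel (2.6 divisions). The highest push I measured was about 15 N, the lever is back at rest, the yellow marker stands released at about 0.26 rad, and the job is handed in; no verdict came back.

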